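Square the plates, shut the exposure cassette and turn it window up

ROBOT

A 6-joint arm with a two-finger parallel gripper is mounted at the origin on a cart in front of the work surface, level with it; the furniture and walls round the work are solid. World frame = base frame: x ahead of the robot, y to its left, z up, the work surface at z = 0. Lengths are in m, angles in rad, forces in N, time in s.
With the tool pointing down it reaches from about 0.3 to 0.775 m from the base axis. Payload 14.6 kg.
Tool frame: the origin (TCP) lies at the very end of the fingers, on their centre line; the grasp point (between the pads) lies 19 mm behind it; z points along the fingers, y is the line along which they close (so a half turn about z gives the same grasp; the last joint's range is limited). The gripper opens to 94 mm and grips with 3 to 60 N. Pads are 16 mm wide; open, the fingers measure 119 mm over their backs; the gripper's body (75 mm by 177 mm) begins 78 mm behind the grasp point.
Start: joints at [-1.259, 0.3, 1.521, -0, 1.321, -0.067], TCP at [0.203, -0.511, 0.205] pointing down, gripper open.
Joint ranges: [-3.03, 3.03], [-0.79, 2.21], [0.23, 2.52], [-1.04, 4.18], [0, 3.07], [-2.55, 2.55]. Speed limits (rad/s): [2.22, 2.22, 2.57, 3.14, 3.14, 3.14].

INTERFACE

Orientations are given as [roll, pitch, yaw] about the fixed x, y, z axes, in that order (R = Rz(yaw) Ry(pitch) Rx(roll)).
In Python, from station import ctrl gives the robot as it stands. The module is installed in compiled form; this text tells all that it offers.
- The arm moves only by the tool play_rows, never from a script. Its argument "commands" is a list of rows, each a list of 7 numbers: the shift along the tool's x, y, z in m, then the turn, a rotation vector about the tool's x, y, z in degrees, then the closure, from -1 (fully open) to 1 (shut). A call has 1 to 20 rows; each row shifts and turns the commanded pose from where the row before left it, along the tool's axes as they then stand; what a row does not reach is not made up. A row lasts 1/12 s, in which the tool goes at most 41.7 mm and 7.16 degrees, less where a joint would pass 70% of its speed; a pose out of reach is approached as far as the arm can. A call is refused whole if a number of a shift passes 0.0417 or a number of a turn 7.16, either way. A call with a gripper value outside its range is refused whole. The fingers move at their own pace and stop on an object; "force" is the grip in N (left out, the last holds). Time passes only in rows, so rows that do not move let the fingers close. It gives the time, the measured TCP pose, the force, the opening and the grip force at its end, in the units of the state.
- ctrl.get_obs(): the state, without advancing time (a new reading comes with each control period).
- ctrl.camera(name): name is "scene" or "top" or "wrist"; returns the picture (400x640x3 uint8, blue, green, red); there is no depth.
- ctrl.camera_model(name): a dict with "fx", "fy", "cx", "cy" (pixels), "rvec" (rotation vector, rad) and "tvec" (3), from world to camera coordinates, as OpenCV has them. Camera axes: x right, y down, z forward; pixel columns grow to the right and rows downward; lengths in m; the calibration is good to about 2 mm. The wrist camera is an equidistant fisheye: a pixel r from the principal point sees the ray r / f radians off the axis. A picture is of the moment at which its call begins: read the wrist's pose just before it. camera_model takes no time and is no camera call; for the wrist camera it gives the pose at the moment of the call.
- ctrl.hand_in(): hands the job in; it is judged then, once.
The state is a dict: "time_s": time; "qpos": joint angles; "joint_vel": joint speeds; "tau": joint torques, N m; "ee_pos": TCP position; "eef_rot": TCP orientation; "force": force on the tool from outside, world axes, zero at the start; "moment": the same for the moment, N m; "grip_width": finger opening in m; "grip_force": force on a finger pad.
Only numpy, scipy, OpenCV 4.12 (cv2) and the standard library are available. Lean on these libraries where they do the work, as an engineer would, in place of code of your own. Each camera call takes 0.05 s, during which the arm holds its last target. There are 200 camera calls.

TASK

Three thin plates lie askew in the open exposure cassette. Tap the stack square into the walled corner of the bay, swing the lid shut over it and press until the catch snaps, then turn the whole cassette over (the wire bail is its handle) so that it lies flat on the bench with its window up and the plates shut inside. Lower it under control rather than letting it fall over, and leave the other loose things where they are.

Things in the scene. Friction and masses are not known exactly. Their poses are not given: they have to be found in the camera images.
- cassette: Black clamshell, loose, 0.55 kg empty; shut 92 (x) x 70 (y) x 23 mm. Origin: its underside, below the middle of the squared stack; z up (down once turned over). Floor with clear window: x -46 to 46, y -34 to 36 mm, 6 mm thick. The x- and y+ sides are open until the lid shuts and their floor edges have finger notches right through, 11 mm deep: y -22 to 24 on x-, x -34 to 14 on y+. Rubber feet: slides only over about 6 N
- bay_corner (a point): The walled corner of the plate bay, at the floor's top: x = 40, y = -30, z = 6 mm in the cassette frame. From it the hinge wall runs along y (inner face x = 40) and the bail-side wall along x (inner face y = -30), both up to z = 19 mm. Plates are square when their edges touch both walls; their origins are then at x = y = 0 of the cassette
- lid (a joint): Lid angle, rad: 0 shut, 2.1 leaning back at its stop; starts leaning back (over 1.7). It opens up from the x- side and reaches 89 mm from the hinge. Slightly stiff: stays near upright, falls shut from below about 1.2. Plate 3.5 mm thick; two skirts, 12.5 mm deep, close the x- and y+ sides and clear squared plates by 2.5 mm; on plates that stick out farther it cannot shut
- lid_hinge (a point): Middle of the lid's hinge line, which runs along the cassette's y at x = 43, z = 19.5 mm in its frame
- lid_front_edge (a point): Middle of the lid's free edge, on its outer face; shut, it lies at x = -44, y = 1, z = 23 mm in the cassette frame. Press the lid down near here to snap it
- catch_nose (a point): Spring catch outside the bail-side wall, at x = -36, y = -40, z = 14 mm in the cassette frame, 12 mm wide. The lid's nub meets it at a lid angle of about 0.1; 5 to 8 N down on the lid's free edge snaps it past. Below 0.03 the lid is snapped and stays shut when turned over
- bail (a point): Middle of the bail's round grip bar: steel, 8 mm thick, straight for 46 mm along the cassette's x, fixed at y = -75, z = 11.5 mm of its frame (11.5 mm above the bench either way up); 37 mm free between bar and wall, legs at x = -27 and 27 mm. Pinched across lightly (about 20 N) the bar turns between the fingers while the cassette tips up and over its y+ edge
- tip_edge (a point): Middle of the cassette's lower y+ edge (y = 36, z = 0 mm in its frame), opposite the bail: it stays on the bench and the cassette tips over it. The bar swings over at about 112 mm from this edge and comes down 134 mm beyond it (the shut cassette then rests on its lid, 23 mm thick)
- plate_1: Grey plastic plate, the bottom one of three loose thin plates, all 80 (x) x 60 (y) x 4 mm, 45 g, polished (friction 0.25); origin under its middle, x along its long side, z up through its thickness
- plate_2: Glass plate, the middle one of three loose thin plates, all 80 (x) x 60 (y) x 4 mm, 45 g, polished (friction 0.25); origin under its middle, x along its long side, z up through its thickness
- plate_3: Bare steel plate, the top one of three loose thin plates, all 80 (x) x 60 (y) x 4 mm, 45 g, polished (friction 0.25); origin under its middle, x along its long side, z up through its thickness
- timer: small white countdown timer, 60 x 68 x 21 mm, loose bystander; origin under its middle
- forceps: steel forceps lying flat, 128 mm long, loose bystander; origin under its middle
- petri_dish: flat round dish with lid, 62 mm across, 15 mm high, loose bystander; origin under its middle
- petri_dish_b: a second such dish, loose bystander; origin under its middle
- tape_roll: roll of tape lying flat, 75 mm across, 24 mm high, loose bystander; origin under its middle

How it is judged:
By the outcome, as a careful person would: the job done as asked, in the order asked, and still so for the second after the job is handed in, with the robot touching nothing.
It also fails if it takes over 64 s, if anything falls off the work surface, if the arm or the gripper's body presses on something with over 40 N, if the wrist force passes 120 N, or if a joint passes its speed limit or range.

## Working session

There is one attempt and no reset: what is moved stays moved. The work goes in short steps, Python scripts to look and compute and a tool call to move; the robot and the scene stay as the last step left them, time stands still between calls to the robot, and variables do not carry over. Pictures are saved under pics/ and viewed, at most 10 in all, crops included, and the job is handed in when it is done.

Besides the shell and the picture viewer there is one more tool, called after "Request:" as name([rows], argument=value, ...), one row to a line, values as JSON. play_rows: Moves the arm, as the interface text tells. Its arguments: {"type":"object","properties":{"commands":{"type":"array","items":{"type":"array","items":{"type":"number"}}},"force":{"type":"number"}},"required":["commands"]}

```bash
mkdir -p pics; ls; python3 - <<'E'
from station import ctrl
import cv2
for n in("scene","top"):
    im=ctrl.camera(n); cv2.imwrite(f"pics/{n}0.png",im)
    print(n,ctrl.camera_model(n))
o=ctrl.get_obs();print(o)
E
```

```text
pics
scene {'fx': 443.5909692502174, 'fy': 443.5909692502174, 'cx': 331.51670890118396, 'cy': 196.69273490058822, 'rvec': array([ 1.23864031, -2.41236253,  0.87224701]), 'tvec': array([0.48026527, 0.27072972, 0.74124695])}
top {'fx': 504.6650059417602, 'fy': 504.6650059417602, 'cx': 329.55122681259513, 'cy': 200.25471999383188, 'rvec': array([ 2.17559039, -2.22264336,  0.07899387]), 'tvec': array([0.21024028, 0.5336343 , 1.1288353 ])}
{'time_s': 0.1, 'qpos': array([-1.25855551e+00,  3.00435181e-01,  1.52152962e+00,  1.02471908e-05,
        1.32065472e+00, -6.65827164e-02]), 'joint_vel': array([-5.63752179e-04, -9.63596292e-05, -1.32188744e-03, -3.98660975e-04,
       -1.28542585e-04, -8.98150266e-04]), 'tau': array([ 2.70927383e-03, -5.32635820e+01, -3.53280652e+01,  7.10748928e-02,
        2.34572939e-02, -6.56018642e-05]), 'ee_pos': array([ 0.20334347, -0.5107838 ,  0.20492779]), 'eef_rot': array([-3.14056872e+00, -7.82252145e-05,  3.78820955e-01]), 'force': array([-0.54063347,  0.50412849,  0.1104392 ]), 'moment': array([ 0.01295704,  0.00719908, -0.04533049]), 'grip_force': 0.0, 'grip_width': 0.09416257424656939}
```

View pics/scene0.png

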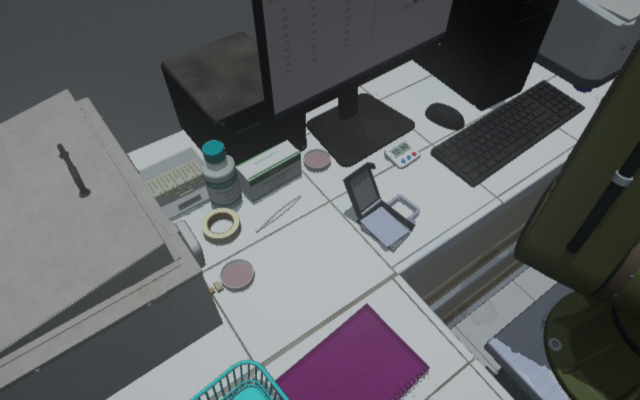

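View pics/top0.png

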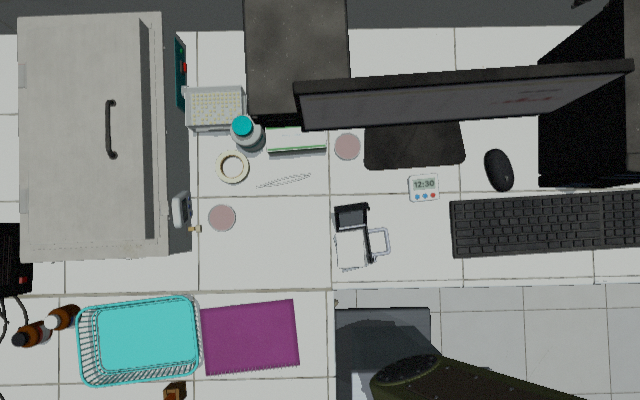

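```bash
cat > h.py <<'E'
import numpy as np, cv2
from station import ctrl
def cam(n):
    m=ctrl.camera_model(n);R=cv2.Rodrigues(np.array(m["rvec"]))[0]
    return m,R,np.array(m["tvec"])
def ray(n,u,v):
    m,R,t=cam(n)
    x=(u-m["cx"])/m["fx"];y=(v-m["cy"])/m["fy"]
    if n=="wrist":
        r=np.hypot(x,y);s=np.sin(r)/max(r,1e-9);d=np.array([x*s,y*s,np.cos(r)])
    else:d=np.array([x,y,1.])
    return -R.T@t,R.T@d
def onz(n,u,v,z):
    c,d=ray(n,u,v);return c+d*(z-c[2])/d[2]
def proj(n,P):
    m,R,t=cam(n);p=R@np.asarray(P,float)+t
    if n=="wrist":
        h=np.hypot(p[0],p[1]);th=np.arctan2(h,p[2]);k=th/max(h,1e-9);return np.array([m["cx"]+m["fx"]*p[0]*k,m["cy"]+m["fy"]*p[1]*k])
    return np.array([m["cx"]+m["fx"]*p[0]/p[2],m["cy"]+m["fy"]*p[1]/p[2]])
def obs():
    o=ctrl.get_obs();print({k:np.round(o[k],4).tolist() for k in("time_s","ee_pos","eef_rot","force","grip_width","grip_force")});return o
E
python3 - <<'E'
from h import *
for n,(x,y,w,h) in dict(top=(325,195,75,85),scene=(335,155,95,100)).items():
    im=cv2.imread(f"pics/{n}0.png")[y:y+h,x:x+w]
    cv2.imwrite(f"pics/{n}0c.png",cv2.resize(im,None,fx=4,fy=4,interpolation=cv2.INTER_CUBIC))
a=cv2.imread("pics/top0c.png");b=cv2.imread("pics/scene0c.png")
H=max(a.shape[0],b.shape[0]);c=np.zeros((H,a.shape[1]+b.shape[1],3),np.uint8);c[:a.shape[0],:a.shape[1]]=a;c[:b.shape[0],a.shape[1]:]=b
cv2.imwrite("pics/crop0.png",c)
for p in [(353,245),(378,241),(222,217),(347,146),(424,187),(285,180)]: print(p,onz("top",*p,0.01).round(3))
E
```

```text
(353, 245) [0.436 0.148 0.01 ]
(378, 241) [0.444 0.091 0.01 ]
(222, 217) [0.505 0.443 0.01 ]
(347, 146) [0.662 0.156 0.01 ]
(424, 187) [ 0.564 -0.017  0.01 ]
(285, 180) [0.586 0.299 0.01 ]
```

View pics/crop0.png

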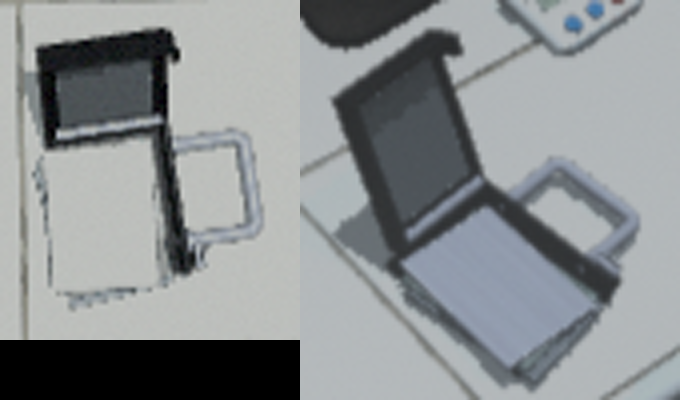

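Request:
play_rows([
  [0,0,-0.02,0,0,6.85,1],
  [0,0,-0.02,0,0,6.85,1],
  [0.0166,-0.035,-0.002,0,0,0,1],
  [0.0166,-0.035,-0.002,0,0,0,1],
  [0.0166,-0.035,-0.002,0,0,0,1],
  [0.0166,-0.035,-0.002,0,0,0,1],
  [0.0166,-0.035,-0.002,0,0,0,1],
  [0.0166,-0.035,-0.002,0,0,0,1],
  [0.0166,-0.035,-0.002,0,0,0,1],
  [0.0166,-0.035,-0.002,0,0,0,1],
  [0.0166,-0.035,-0.002,0,0,0,1],
  [0.0166,-0.035,-0.002,0,0,0,1],
  [0.0166,-0.035,-0.002,0,0,0,1],
  [0.0166,-0.035,-0.002,0,0,0,1],
  [0.0166,-0.035,-0.002,0,0,0,1],
  [0.0166,-0.035,-0.002,0,0,0,1],
  [0.0166,-0.035,-0.002,0,0,0,1],
  [0.0166,-0.035,-0.002,0,0,0,1],
  [0.0166,-0.035,-0.002,0,0,0,1],
  [0,0,0,0,0,0,1],
])

```text
time_s: 1.77
ee_pos: [0.4005, 0.1222, 0.2792]
eef_rot: [-3.141, 0.001, 0.144]
force: [0.0, -0.6, 0.2]
grip_width: 0.0007
grip_force: 0.0
```

```bash
python3 - <<'E'
from h import *
obs();m,R,t=cam("wrist");print(m,"cam pos",-R.T@t)
im=ctrl.camera("wrist");cv2.imwrite("pics/w1.png",im);cv2.imwrite("pics/w1v.png",im)
E
```

```text
{'time_s': 1.7667, 'ee_pos': [0.4005, 0.1222, 0.2792], 'eef_rot': [-3.1407, 0.0005, 0.1444], 'force': [0.0136, -0.5849, 0.1893], 'grip_width': 0.0007, 'grip_force': 0.0}
{'fx': 309.70691628693146, 'fy': 309.70691628693146, 'cx': 322.275837986716, 'cy': 196.59671397341836, 'rvec': array([-2.22026473,  1.92175801,  0.25247326]), 'tvec': array([0.06439484, 0.35337097, 0.56732384])} cam pos [0.47278427 0.13254252 0.4580192 ]
```

View pics/w1v.png

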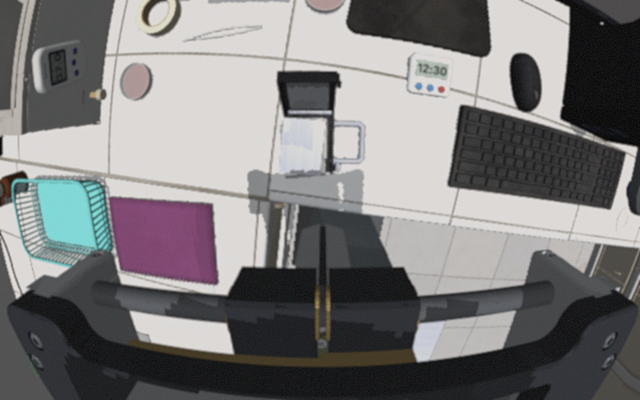

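Request:
play_rows([
  [-0.0043,-0.0053,0.036,0,0,0,1],
  [-0.0043,-0.0053,0.036,0,0,0,1],
  [-0.0043,-0.0053,0.036,0,0,0,1],
  [-0.0043,-0.0053,0.036,0,0,0,1],
  [-0.0043,-0.0053,0.036,0,0,0,1],
  [0,0,0,0,0,0,1],
  [0,0,0,0,0,0,1],
])

```text
time_s: 2.4
ee_pos: [0.3745, 0.14, 0.0995]
eef_rot: [3.141, 0.003, 0.139]
force: [0.5, 0.9, -0.2]
grip_width: 0.0004
grip_force: 0.0
```

```bash
python3 - <<'E'
from h import *
obs();m,R,t=cam("wrist");print("cam pos",-R.T@t)
im=ctrl.camera("wrist");cv2.imwrite("pics/w2.png",im)
p=proj("wrist",(0.44,.15,.01));print(p)
x,y=int(p[0])-110,max(0,int(p[1])-100);print(x,y)
cv2.imwrite("pics/w2c.png",cv2.resize(im[y:y+190,x:x+240],None,fx=3,fy=3,interpolation=cv2.INTER_CUBIC))
E
```

```text
{'time_s': 2.4, 'ee_pos': [0.3745, 0.14, 0.0995], 'eef_rot': [3.1411, 0.0027, 0.1394], 'force': [0.5264, 0.8518, -0.2419], 'grip_width': 0.0004, 'grip_force': 0.0}
cam pos [0.44717704 0.15024906 0.27815746]
[321.78292868 125.67293141]
211 25
```

View pics/w2c.png

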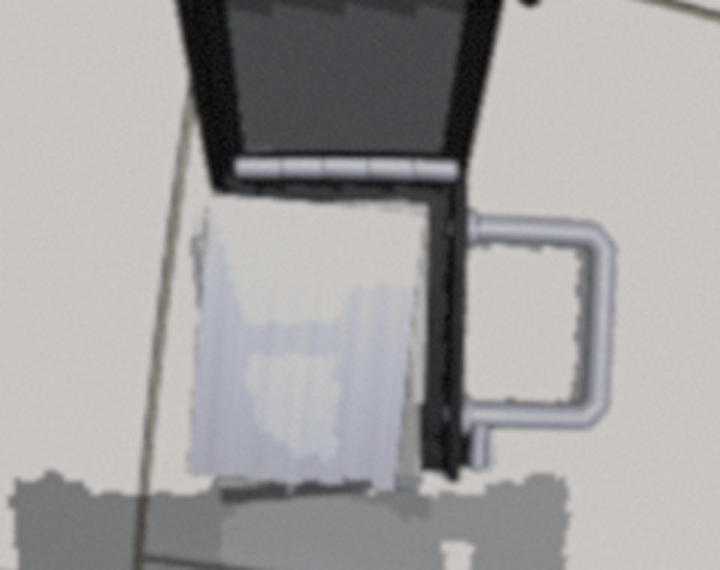

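```bash
python3 - <<'E'
from h import *
f=lambda u,v,z:onz("wrist",211+u/3,25+v/3,z)
def show(k,u,v,z):
    p=f(u,v,z);print(k,p.round(4));return p
# bar pixels by bright mask centroid rows
im=cv2.imread("pics/w2.png")
b=[show("bar",603,245,.0115),show("bar",600,395,.0115)]
d=b[0]-b[1];print("yaw bar",np.arctan2(d[1],d[0]))
h=[show("hinge",235,168,.0195),show("hinge",460,170,.0195)]
d=h[0]-h[1];print("yaw hinge",np.arctan2(-d[0],d[1]))
w=[show("wall outer",468,215,.019),show("wall outer",462,450,.019)]
d=w[0]-w[1];print("yaw wall",np.arctan2(d[1],d[0]))
yaw=.13
bm=(b[0]+b[1])/2
show("bar top corner",604,225,.0115);show("bar bottom corner",598,418,.0115)
c,s=np.cos(yaw),np.sin(yaw);Rz=np.array([[c,-s],[s,c]])
for nm,p,l in[("bar",(show("a",604,225,.0115)+show("b",598,418,.0115))/2,(0,-.075)),("hinge",(h[0]+h[1])/2,(.043,.001))]:
    print(nm,"origin",p[:2]-Rz@np.array(l))
for k,u,v,z in[("steel tl",210,210,.018),("steel tr",428,205,.018),("steel bl",190,472,.018),("steel br",392,488,.018)]:
    p=f(u,v,z);print(k,(Rz.T@(p[:2]-np.array([.436,.15]))).round(4))
E
```

```text
bar [0.4695 0.0741 0.0115]
bar [0.4253 0.0673 0.0115]
yaw bar 0.15186810929461445
hinge [0.4742 0.1819 0.0195]
hinge [0.4825 0.1202 0.0195]
yaw hinge 0.13289884573473862
wall outer [0.4703 0.1161 0.019 ]
wall outer [0.4038 0.1073 0.019 ]
yaw wall 0.13079147608555258
bar top corner [0.4754 0.0747 0.0115]
bar bottom corner [0.4183 0.0666 0.0115]
a [0.4754 0.0747 0.0115]
b [0.4183 0.0666 0.0115]
bar origin [0.43715639 0.14505161]
hinge origin [0.43586771 0.14448779]
steel tl [0.0304 0.0338]
steel tr [ 0.0321 -0.0269]
steel bl [-0.0448  0.0404]
steel br [-0.0491 -0.0183]
```

Request:
play_rows([
  [-0.0033,0,0.0318,0,0,0.2,1],
  [-0.0033,0,0.0318,0,0,0,1],
  [-0.0033,0,0.0318,0,0,0,1],
  [0,0,0,0,0,0,1],
  [0.003,0,0,0,0,0,1],
  [0.003,0,0,0,0,0,1],
  [0.003,0,0,0,0,0,1],
  [0.003,0,0,0,0,0,1],
  [0.003,0,0,0,0,0,1],
  [0.003,0,0,0,0,0,1],
  [0.002,0,0,0,0,0,1],
  [0,0,0,0,0,0,1],
])

```text
time_s: 3.45
ee_pos: [0.3846, 0.142, 0.004]
eef_rot: [3.141, 0.002, 0.136]
force: [-3.9, -0.5, 1.5]
grip_width: 0.0003
grip_force: 2.2
```

Request:
play_rows([
  [-0.015,0,0,0,0,0,1],
  [-0.005,-0.02,-0.035,0,0,0,1],
  [0.02,-0.022,0,0,0,0,1],
  [0.035,-0.022,0,0,0,0,1],
  [0.007,0,0.01,0,0,0,1],
  [0,0,0.025,0,0,0,1],
  [0,0,0,0,0,0,1],
  [0,0.003,0,0,0,0,1],
  [0,0.003,0,0,0,0,1],
  [0,0.003,0,0,0,0,1],
  [0,0.003,0,0,0,0,1],
  [0,0.003,0,0,0,0,1],
  [0,0,0,0,0,0,1],
])

```text
time_s: 4.53
ee_pos: [0.4203, 0.1958, 0.0046]
eef_rot: [-3.141, -0.001, 0.136]
force: [0.3, -0.0, -0.0]
grip_width: 0.0004
grip_force: 0.0
```

```bash
cat >> h.py <<'E'
O=np.array([.4365,.1448]);YAW=.135
def cass(p):
    c,s=np.cos(YAW),np.sin(YAW);d=np.asarray(p)[:2]-O
    return np.array([c*d[0]+s*d[1],-s*d[0]+c*d[1]]).round(4)
E
python3 -c "
from h import *
o=obs();print(cass(o['ee_pos']))"
```

```text
{'time_s': 4.5333, 'ee_pos': [0.4203, 0.1958, 0.0046], 'eef_rot': [-3.1415, -0.0008, 0.1357], 'force': [0.3122, -0.0263, -0.0081], 'grip_width': 0.0004, 'grip_force': 0.0}
[-0.0092  0.0528]
```

Request:
play_rows([
  [0,0.002,0,0,0,0,1],
  [0,0.002,0,0,0,0,1],
  [0,0.002,0,0,0,0,1],
  [0,0.002,0,0,0,0,1],
  [0,0,0,0,0,0,1],
])

```text
time_s: 4.95
ee_pos: [0.4213, 0.1883, 0.0042]
eef_rot: [-3.141, -0.0, 0.136]
force: [0.2, 1.4, 1.8]
grip_width: 0.0004
grip_force: 1.1
```

Request:
play_rows([
  [0,0.001,0,0,0,0,1],
  [0,0.001,0,0,0,0,1],
  [0,0,0,0,0,0,1],
])

```text
time_s: 5.2
ee_pos: [0.4217, 0.1868, 0.0042]
eef_rot: [-3.141, -0.001, 0.136]
force: [-0.7, 5.2, 0.2]
grip_width: 0.0004
grip_force: 2.8
```

```bash
python3 - <<'E'
from h import *
o=obs();print(cass(o['ee_pos']))
im=ctrl.camera("wrist");cv2.imwrite("pics/w3.png",im)
m,R,t=cam("wrist");c=-R.T@t;print(c)
p=proj("wrist",(*O,.015));print(p)
y=max(0,int(p[1])-100);x=int(p[0])-130
cv2.imwrite("pics/w3c.png",cv2.resize(im[y:y+200,x:x+266],None,fx=3,fy=3,interpolation=cv2.INTER_CUBIC));print(x,y)
E
```

```text
{'time_s': 5.2, 'ee_pos': [0.4217, 0.1868, 0.0042], 'eef_rot': [-3.1409, -0.001, 0.1362], 'force': [-0.7304, 5.1612, 0.1882], 'grip_width': 0.0004, 'grip_force': 2.7834}
[-0.009   0.0436]
[0.49369368 0.19656166 0.18316587]
[396.52011296 228.33530932]
266 128
```

View pics/w3c.png

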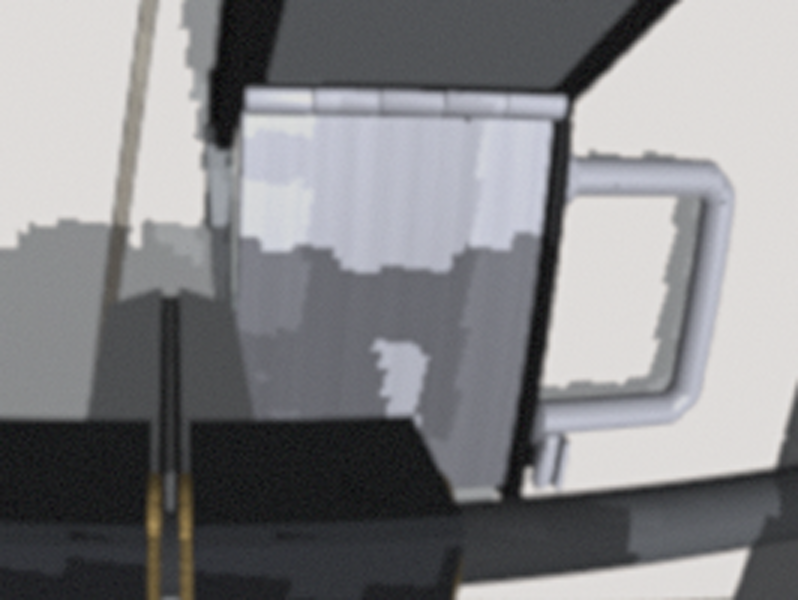

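Request:
play_rows([
  [0,-0.014,0,0,0,0,1],
  [-0.005,0,-0.035,0,0,0,1],
  [-0.035,0.018,0,0,0,0,1],
  [-0.03,0.02,0,0,0,0,1],
  [0,0.018,0.01,0,0,0,1],
  [0,0,0.025,0,0,0,1],
  [0.004,0,0,0,0,0,1],
  [0.004,0,0,0,0,0,1],
  [0.004,0,0,0,0,0,1],
  [0.002,0,0,0,0,0,1],
  [0.002,0,0,0,0,0,1],
  [0.002,0,0,0,0,0,1],
  [0.001,0,0,0,0,0,1],
  [0,0,0,0,0,0,1],
])

```text
time_s: 6.42
ee_pos: [0.3768, 0.138, 0.0042]
eef_rot: [-3.142, -0.0, 0.136]
force: [-0.9, -0.4, 1.1]
grip_width: 0.0003
grip_force: 0.0
```

```bash
python3 -c "
from h import *
o=obs();print(cass(o['ee_pos']))"
```

```text
{'time_s': 6.4167, 'ee_pos': [0.3768, 0.138, 0.0042], 'eef_rot': [-3.1415, -0.0003, 0.1363], 'force': [-0.873, -0.3599, 1.1109], 'grip_width': 0.0003, 'grip_force': 0.0}
[-0.0601  0.0013]
```

Request:
play_rows([
  [0.003,0,0,0,0,0,1],
  [0.003,0,0,0,0,0,1],
  [0.002,0,0,0,0,0,1],
  [0.001,0,0,0,0,0,1],
  [0.001,0,0,0,0,0,1],
  [0,0,0,0,0,0,1],
])

```text
time_s: 6.92
ee_pos: [0.3851, 0.1391, 0.0036]
eef_rot: [3.141, 0.004, 0.136]
force: [-8.7, -0.4, 3.2]
grip_width: 0.0002
grip_force: 4.0
```

Request:
play_rows([
  [-0.01,0,0,0,0,0,1],
  [-0.005,0,-0.03,0,0,0,1],
  [0,0,-0.033,0,0,0,1],
  [0,0,-0.033,0,0,0,1],
  [0,0,0,0,0,0,1],
  [0,0,0,0,0,0,1],
])

```text
time_s: 7.42
ee_pos: [0.3725, 0.1375, 0.1013]
eef_rot: [-3.141, -0.004, 0.136]
force: [-0.2, 1.0, -0.3]
grip_width: 0.0003
grip_force: 0.0
```

```bash
python3 - <<'E'
from h import *
o=obs();print(cass(o['ee_pos']))
im=ctrl.camera("wrist");cv2.imwrite("pics/w4.png",im)
p=proj("wrist",(*O,.015));print(p)
y=max(0,int(p[1])-80);x=int(p[0])-90
cv2.imwrite("pics/w4c.png",cv2.resize(im[y:y+150,x:x+200],None,fx=4,fy=4,interpolation=cv2.INTER_CUBIC));print(x,y)
E
```

```text
{'time_s': 7.4167, 'ee_pos': [0.3725, 0.1375, 0.1013], 'eef_rot': [-3.1411, -0.0036, 0.1361], 'force': [-0.2132, 1.0055, -0.2546], 'grip_width': 0.0003, 'grip_force': 0.0}
[-0.0644  0.0013]
[324.13799019 125.54197223]
234 45
```

View pics/w4c.png

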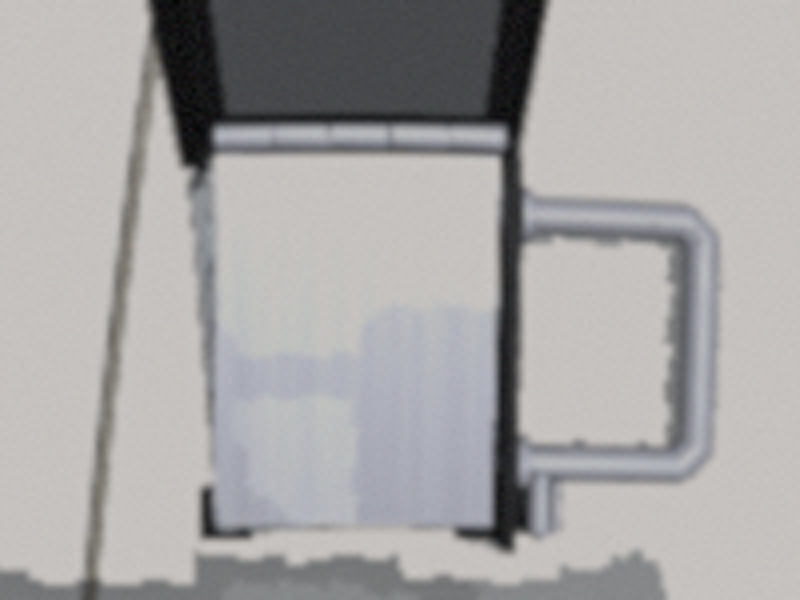

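Request:
play_rows([
  [0.01,-0.03,0.02,0,0,0,1],
  [0.025,-0.025,0.015,0,0,0,1],
  [0.028,-0.005,0.015,0,0,0,1],
  [0.0024,-0.0027,0.025,0,0,0,1],
  [0,0,0.022,0,0,0,1],
  [0,0,0,0,0,0,1],
  [0,0.003,0,0,0,0,1],
  [0,0.003,0,0,0,0,1],
  [0,0.003,0,0,0,0,1],
  [0,0.003,0,0,0,0,1],
  [0,0.003,0,0,0,0,1],
  [0,0.002,0,0,0,0,1],
  [0,0,0,0,0,0,1],
])

```text
time_s: 8.55
ee_pos: [0.4302, 0.191, 0.003]
eef_rot: [3.142, 0.0, 0.136]
force: [0.3, -0.1, -0.3]
grip_width: 0.0008
grip_force: 0.0
```

```bash
python3 -c "
from h import *
o=obs();print(cass(o['ee_pos']))"
```

```text
{'time_s': 8.55, 'ee_pos': [0.4302, 0.191, 0.003], 'eef_rot': [3.1416, 0.0, 0.1358], 'force': [0.2864, -0.066, -0.2897], 'grip_width': 0.0008, 'grip_force': 0.0}
[-0.      0.0466]
```

Request:
play_rows([
  [0,0.001,-0.001,0,0,0,1],
  [0,0.001,0,0,0,0,1],
  [0,0.001,0,0,0,0,1],
  [0,0.0005,0,0,0,0,1],
  [0,0,0,0,0,0,1],
])

```text
time_s: 8.97
ee_pos: [0.4308, 0.1881, 0.0042]
eef_rot: [-3.141, -0.001, 0.136]
force: [0.4, 1.6, 0.1]
grip_width: 0.0008
grip_force: 0.9
```

```bash
python3 -c "
from h import *
o=obs();print(cass(o['ee_pos']))"
```

```text
{'time_s': 8.9667, 'ee_pos': [0.4308, 0.1881, 0.0042], 'eef_rot': [-3.1413, -0.0006, 0.1362], 'force': [0.408, 1.5681, 0.0852], 'grip_width': 0.0008, 'grip_force': 0.9457}
[0.0002 0.0437]
```

Request:
play_rows([
  [0,0.0005,0,0,0,0,1],
  [0,0.0005,0,0,0,0,1],
  [0,0,0,0,0,0,1],
])

```text
time_s: 9.22
ee_pos: [0.431, 0.1874, 0.0042]
eef_rot: [-3.141, -0.001, 0.136]
force: [0.4, 4.8, 0.9]
grip_width: 0.0008
grip_force: 2.8
```

Request:
play_rows([
  [0,-0.014,0,0,0,0,1],
  [-0.005,0,-0.035,0,0,0,1],
  [-0.03,0.018,0,0,0,0,1],
  [-0.03,0.02,0,0,0,0,1],
  [-0.004,0.018,0.01,0,0,0,1],
  [0,0,0.025,0,0,0,1],
  [0,0,0,0,0,0,1],
  [0.004,0,0,0,0,0,1],
  [0.004,0,0,0,0,0,1],
  [0.003,0,0,0,0,0,1],
  [0.002,0,0,0,0,0,1],
  [0.001,0,0,0,0,0,1],
  [0.001,0,0,0,0,0,1],
  [0,0,0,0,0,0,1],
])

```text
time_s: 10.38
ee_pos: [0.3831, 0.1381, 0.0042]
eef_rot: [-3.142, -0.0, 0.136]
force: [-0.1, -0.0, -0.2]
grip_width: 0.0003
grip_force: 0.0
```

```bash
python3 -c "
from h import *
o=obs();print(cass(o['ee_pos']))"
```

```text
{'time_s': 10.3833, 'ee_pos': [0.3831, 0.1381, 0.0042], 'eef_rot': [-3.1416, -0.0002, 0.1364], 'force': [-0.0926, -0.0288, -0.2063], 'grip_width': 0.0003, 'grip_force': 0.0}
[-0.0538  0.0005]
```

Request:
play_rows([
  [0.001,0,0,0,0,0,1],
  [0.001,0,0,0,0,0,1],
  [0.001,0,0,0,0,0,1],
  [0,0,0,0,0,0,1],
])

```text
time_s: 10.72
ee_pos: [0.3853, 0.1383, 0.0039]
eef_rot: [3.142, 0.002, 0.136]
force: [-3.9, 0.4, 2.4]
grip_width: 0.0006
grip_force: 2.1
```

Request:
play_rows([
  [0.0005,0,0,0,0,0,1],
  [0,0,0,0,0,0,1],
  [-0.01,0,0,0,0,0,1],
  [-0.005,0,-0.03,0,0,0,1],
  [0,0,-0.033,0,0,0,1],
  [0,0,-0.033,0,0,0,1],
  [0,0,0,0,0,0,1],
  [0,0,0,0,0,0,1],
])

```text
time_s: 11.38
ee_pos: [0.3726, 0.1367, 0.1013]
eef_rot: [-3.141, -0.004, 0.136]
force: [-0.0, -0.2, -1.1]
grip_width: 0.0007
grip_force: 0.0
```

```bash
python3 - <<'E'
from h import *
o=obs();print(cass(o['ee_pos']))
im=ctrl.camera("wrist");cv2.imwrite("pics/w5.png",im)
p=proj("wrist",(*O,.015));print(p)
y=max(0,int(p[1])-80);x=int(p[0])-90
cv2.imwrite("pics/w5c.png",cv2.resize(im[y:y+150,x:x+200],None,fx=4,fy=4,interpolation=cv2.INTER_CUBIC));print(x,y)
for c in [(.04,-.03),(.04,.03),(-.04,-.03),(-.04,.03),(.043,.0)]:
    cc,s=np.cos(YAW),np.sin(YAW);w=O+np.array([cc*c[0]-s*c[1],s*c[0]+cc*c[1]]);q=proj("wrist",(*w,.018));print(c,((q-[x,y])*4).round())
E
```

```text
{'time_s': 11.3833, 'ee_pos': [0.3726, 0.1367, 0.1013], 'eef_rot': [-3.1411, -0.0041, 0.1361], 'force': [-0.0084, -0.229, -1.1372], 'grip_width': 0.0007, 'grip_force': 0.0}
[-0.0644  0.0005]
[323.1940088  125.57067896]
233 45
(0.04, -0.03) [505. 136.]
(0.04, 0.03) [217. 136.]
(-0.04, -0.03) [500. 511.]
(-0.04, 0.03) [221. 510.]
(0.043, 0.0) [361. 120.]
```

View pics/w5c.png

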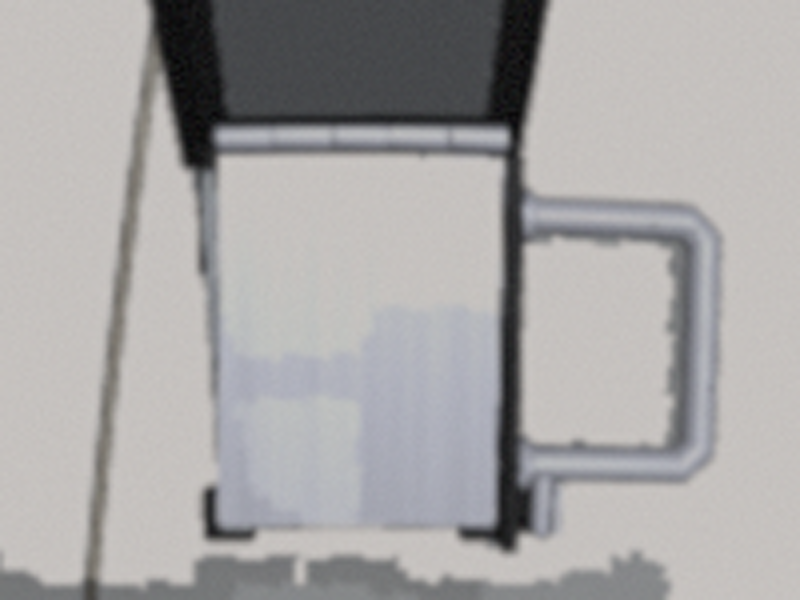

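Request:
play_rows([
  [0.01,-0.03,0.015,0,0,0,1],
  [0.025,-0.025,0.015,0,0,0,1],
  [0.028,-0.008,0.015,0,0,0,1],
  [0.0044,0,0.026,0,0,0,1],
  [0,0,0,-7,0,0,1],
  [0,0,0,0,0,0,1],
])

```text
time_s: 11.93
ee_pos: [0.4288, 0.2079, 0.0262]
eef_rot: [3.011, 0.003, 0.136]
force: [1.0, 0.6, 0.8]
grip_width: 0.0009
grip_force: 0.0
```

```bash
python3 -c "
from h import *
o=obs();print(cass(o['ee_pos']))"
```

```text
{'time_s': 11.9333, 'ee_pos': [0.4288, 0.2079, 0.0262], 'eef_rot': [3.011, 0.0034, 0.1363], 'force': [1.0166, 0.5963, 0.7763], 'grip_width': 0.0009, 'grip_force': 0.0}
[0.0009 0.0636]
```

Request:
play_rows([
  [0.002,-0.0021,0.0171,0,0,0,1],
  [0,0.003,0.0004,0,0,0,1],
  [0,0.003,0.0004,0,0,0,1],
  [0,0.003,0.0004,0,0,0,1],
  [0,0.003,0.0004,0,0,0,1],
  [0,0.003,0.0004,0,0,0,1],
  [0,0.002,0.0002,0,0,0,1],
  [0,0.001,0.0001,0,0,0,1],
  [0,0,0,0,0,0,1],
])

```text
time_s: 12.68
ee_pos: [0.4344, 0.1901, 0.012]
eef_rot: [3.02, -0.0, 0.136]
force: [0.4, 0.1, -0.1]
grip_width: 0.0004
grip_force: 0.0
```

```bash
python3 -c "
from h import *
o=obs();print(cass(o['ee_pos']))"
```

```text
{'time_s': 12.6833, 'ee_pos': [0.4344, 0.1901, 0.012], 'eef_rot': [3.0196, -0.0003, 0.1359], 'force': [0.3731, 0.1001, -0.1427], 'grip_width': 0.0004, 'grip_force': 0.0}
[0.004  0.0452]
```

Request:
play_rows([
  [0,-0.0004,0.003,0,0,0,1],
  [0,0.001,0.0001,0,0,0,1],
  [0,0.001,0.0001,0,0,0,1],
  [0,0.0005,0.0001,0,0,0,1],
  [0,0,0,0,0,0,1],
])

```text
time_s: 13.1
ee_pos: [0.4346, 0.1878, 0.0087]
eef_rot: [3.019, 0.0, 0.136]
force: [-0.9, -1.2, -0.5]
grip_width: 0.0006
grip_force: 0.0
```

```bash
python3 -c "
from h import *
o=obs();print(cass(o['ee_pos']))"
```

```text
{'time_s': 13.1, 'ee_pos': [0.4346, 0.1878, 0.0087], 'eef_rot': [3.0194, 0.0001, 0.1362], 'force': [-0.945, -1.1944, -0.5229], 'grip_width': 0.0006, 'grip_force': 0.0}
[0.0039 0.0428]
```

Request:
play_rows([
  [0,0.001,0.0001,0,0,0,1],
  [0,0.0005,0.0001,0,0,0,1],
  [0,0.0005,0.0001,0,0,0,1],
  [0,0,0,0,0,0,1],
])

```text
time_s: 13.43
ee_pos: [0.4348, 0.1858, 0.0087]
eef_rot: [3.019, 0.0, 0.136]
force: [0.2, 0.0, -1.2]
grip_width: 0.0007
grip_force: 0.2
```

```bash
python3 -c "
from h import *
o=obs();print(cass(o['ee_pos']))"
```

```text
{'time_s': 13.4333, 'ee_pos': [0.4348, 0.1858, 0.0087], 'eef_rot': [3.0195, 0.0, 0.1361], 'force': [0.201, 0.0116, -1.2389], 'grip_width': 0.0007, 'grip_force': 0.1587}
[0.0039 0.0408]
```

Request:
play_rows([
  [0,0.0005,0.0001,0,0,0,1],
  [0,0.0005,0.0001,0,0,0,1],
  [0,0,0,0,0,0,1],
])

```text
time_s: 13.68
ee_pos: [0.4349, 0.1851, 0.0086]
eef_rot: [3.02, -0.0, 0.136]
force: [-2.2, 4.1, 1.4]
grip_width: 0.0002
grip_force: 2.2
```

```bash
python3 -c "
from h import *
o=obs();print(cass(o['ee_pos']))"
```

```text
{'time_s': 13.6833, 'ee_pos': [0.4349, 0.1851, 0.0086], 'eef_rot': [3.0201, -0.0001, 0.1361], 'force': [-2.2456, 4.0957, 1.3974], 'grip_width': 0.0002, 'grip_force': 2.1582}
[0.0038 0.0402]
```

Request:
play_rows([
  [0,-0.014,-0.002,0,0,0,1],
  [0,0,-0.03,0,0,0,1],
  [0,0,-0.03,7,0,0,1],
  [-0.022,0.014,-0.016,0,0,0,1],
  [-0.022,0.02,-0.012,0,0,0,1],
  [-0.022,0.02,0,0,0,0,1],
  [0,0,0,0,0,0,1],
  [0,0,0,0,0,0,1],
])

```text
time_s: 14.35
ee_pos: [0.3739, 0.143, 0.0969]
eef_rot: [-3.142, -0.001, 0.135]
force: [-0.5, -0.3, 0.9]
grip_width: 0.0004
grip_force: 0.0
```

```bash
cat > prof.py <<'E'
from h import *
import sys
def prof(im,pre):
    c,s=np.cos(YAW),np.sin(YAW)
    g=im.mean(2)
    for x in (.034,.026,.018,-.037):
        row=[]
        for y in np.arange(.024,.0425,.001):
            w=O+np.array([c*x-s*y,s*x+c*y]);q=proj("wrist",(*w,.012))-pre
            row.append(int(cv2.getRectSubPix(g.astype(np.float32),(1,1),(float(q[0]),float(q[1])))[0,0]))
        print(x,row)
E
python3 - <<'E'
from prof import *
o=obs();print(cass(o['ee_pos']))
im=ctrl.camera("wrist");cv2.imwrite("pics/w6.png",im)
print("cols y=24..42mm");prof(im,np.zeros(2))
print("old (near same pose)");prof(cv2.imread("pics/w5.png"),np.zeros(2))
E
```

```text
{'time_s': 14.35, 'ee_pos': [0.3739, 0.143, 0.0969], 'eef_rot': [-3.1415, -0.0011, 0.1349], 'force': [-0.4775, -0.3414, 0.8911], 'grip_width': 0.0004, 'grip_force': 0.0}
[-0.0623  0.0067]
cols y=24..42mm
0.034 [194, 193, 193, 193, 194, 194, 190, 166, 139, 138, 141, 119, 106, 131, 165, 188, 194, 195, 193]
0.026 [194, 193, 193, 192, 193, 193, 189, 171, 147, 143, 144, 133, 144, 178, 194, 194, 193, 194, 194]
0.018 [192, 192, 192, 193, 192, 192, 187, 167, 142, 138, 130, 105, 121, 171, 193, 194, 193, 194, 193]
-0.037 [168, 165, 166, 168, 170, 169, 165, 145, 101, 54, 39, 69, 136, 181, 193, 195, 194, 193, 193]
old (near same pose)
0.034 [193, 194, 194, 193, 194, 192, 193, 194, 194, 194, 194, 194, 189, 159, 130, 133, 120, 98, 124]
0.026 [193, 193, 194, 193, 193, 193, 192, 192, 192, 193, 194, 194, 189, 169, 143, 140, 133, 139, 174]
0.018 [194, 194, 193, 193, 193, 193, 192, 192, 192, 192, 193, 193, 188, 171, 148, 129, 101, 117, 168]
-0.037 [174, 172, 171, 167, 167, 167, 166, 164, 164, 165, 168, 169, 171, 165, 137, 80, 48, 95, 152]
```

```bash
python3 - <<'E'
from h import *
a=cv2.imread("pics/w5.png")[75:190,270:310];
im=cv2.imread("pics/w6.png")
p=proj("wrist",(*O,.015));print(p)
x,y=int(p[0])-55,int(p[1])-52
b=im[y:y+98,x:x+130]
print(x,y)
cv2.imwrite("pics/w6c.png",cv2.resize(b,None,fx=6,fy=6,interpolation=cv2.INTER_CUBIC))
E
```

```text
[331.19045811 129.95761253]
276 77
```

View pics/w6c.png

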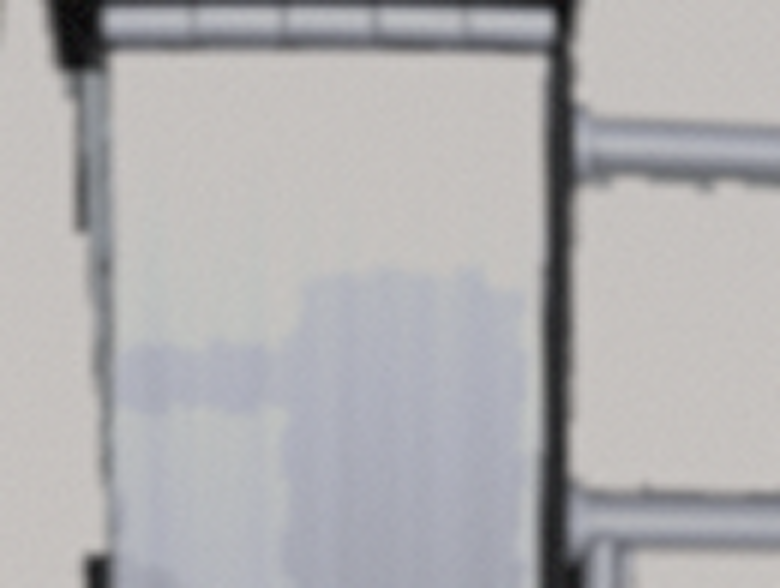

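Request:
play_rows([
  [0.01,-0.028,0.012,0,0,0,1],
  [0.025,-0.025,0.012,0,0,0,1],
  [0.028,-0.003,0.017,0,0,0,1],
  [0.005,0,0.026,0,0,0,1],
  [0,0,0,-7,0,0,1],
  [0,0,0,-7,0,0,1],
  [0,0,0,0,0,0,1],
])

```text
time_s: 14.98
ee_pos: [0.4339, 0.2103, 0.0282]
eef_rot: [2.889, 0.0, 0.139]
force: [0.3, -0.5, -0.8]
grip_width: 0.0005
grip_force: 0.0
```

```bash
python3 -c "
from h import *
o=obs();print(cass(o['ee_pos']))"
```

```text
{'time_s': 14.9833, 'ee_pos': [0.4339, 0.2103, 0.0282], 'eef_rot': [2.8894, 0.0001, 0.1388], 'force': [0.2946, -0.4898, -0.8209], 'grip_width': 0.0005, 'grip_force': 0.0}
[0.0062 0.0652]
```

Request:
play_rows([
  [-0.003,-0.0058,0.0225,0,0,0,1],
  [0,0.0029,0.0007,0,0,0,1],
  [0,0.0029,0.0007,0,0,0,1],
  [0,0.0029,0.0007,0,0,0,1],
  [0,0.0029,0.0007,0,0,0,1],
  [0,0.0029,0.0007,0,0,0,1],
  [0,0.0029,0.0007,0,0,0,1],
  [0,0.0029,0.0007,0,0,0,1],
  [0,0,0,0,0,0,1],
])

```text
time_s: 15.73
ee_pos: [0.4338, 0.1869, 0.0066]
eef_rot: [2.897, -0.0, 0.136]
force: [-0.2, 0.5, 1.2]
grip_width: 0.0007
grip_force: 0.0
```

```bash
python3 -c "
from h import *
o=obs();print(cass(o['ee_pos']))"
```

```text
{'time_s': 15.7333, 'ee_pos': [0.4338, 0.1869, 0.0066], 'eef_rot': [2.8974, -0.0003, 0.1357], 'force': [-0.1729, 0.4628, 1.1626], 'grip_width': 0.0007, 'grip_force': 0.0}
[0.003  0.0421]
```

Lower 1.6 mm, then creep in.

Request:
play_rows([
  [0,-0.0004,0.0016,0,0,0,1],
  [0,0.001,0.0002,0,0,0,1],
  [0,0.0005,0.0001,0,0,0,1],
  [0,0,0,0,0,0,1],
])

```text
time_s: 16.07
ee_pos: [0.4338, 0.1859, 0.0047]
eef_rot: [2.897, 0.0, 0.136]
force: [-0.5, 0.3, 0.3]
grip_width: 0.0002
grip_force: 0.0
```

```bash
python3 -c "
from h import *
o=obs();print(cass(o['ee_pos']))"
```

```text
{'time_s': 16.0667, 'ee_pos': [0.4338, 0.1859, 0.0047], 'eef_rot': [2.8972, 0.0001, 0.1363], 'force': [-0.5489, 0.2811, 0.3126], 'grip_width': 0.0002, 'grip_force': 0.0}
[0.0028 0.0411]
```

Request:
play_rows([
  [0,0.001,0.0002,0,0,0,1],
  [0,0.0005,0.0001,0,0,0,1],
  [0,0,0,0,0,0,1],
])

```text
time_s: 16.32
ee_pos: [0.434, 0.1845, 0.0048]
eef_rot: [2.898, -0.0, 0.136]
force: [-1.4, 1.6, -0.1]
grip_width: 0.0002
grip_force: 0.8
```

Request:
play_rows([
  [0,0.0005,0.0001,0,0,0,1],
  [0,0,0,0,0,0,1],
])

```text
time_s: 16.48
ee_pos: [0.4341, 0.1843, 0.0049]
eef_rot: [2.898, -0.0, 0.136]
force: [-1.2, 4.4, 0.3]
grip_width: 0.0007
grip_force: 2.4
```

Request:
play_rows([
  [0,0.0005,0.0001,0,0,0,1],
  [0,0,0,0,0,0,1],
  [0,-0.014,-0.0035,0,0,0,1],
  [0,0,-0.03,7,0,0,1],
  [0,0,-0.03,7,0,0,1],
  [-0.022,0.014,-0.016,0,0,0,1],
  [-0.022,0.02,-0.012,0,0,0,1],
  [-0.022,0.02,0,0,0,0,1],
  [0,0,0,0,0,0,1],
  [0,0,0,0,0,0,1],
])

```text
time_s: 17.32
ee_pos: [0.3726, 0.1454, 0.0922]
eef_rot: [3.142, -0.001, 0.135]
force: [0.6, 0.3, -0.2]
grip_width: 0.0003
grip_force: 0.0
```

```bash
python3 - <<'E'
from prof import *
o=obs();print(cass(o['ee_pos']))
im=ctrl.camera("wrist");cv2.imwrite("pics/w7.png",im)
print("cols y=24..42mm");prof(im,np.zeros(2))
E
```

```text
{'time_s': 17.3167, 'ee_pos': [0.3726, 0.1454, 0.0922], 'eef_rot': [3.1416, -0.0011, 0.1349], 'force': [0.5686, 0.347, -0.1896], 'grip_width': 0.0003, 'grip_force': 0.0}
[-0.0633  0.0092]
cols y=24..42mm
0.034 [193, 194, 194, 193, 193, 193, 178, 145, 131, 128, 107, 82, 101, 135, 167, 189, 193, 193, 193]
0.026 [194, 193, 192, 192, 193, 194, 180, 140, 128, 139, 129, 108, 149, 184, 194, 193, 194, 194, 193]
0.018 [193, 192, 192, 192, 194, 194, 184, 152, 137, 131, 97, 96, 158, 187, 194, 194, 193, 194, 193]
-0.037 [179, 177, 178, 179, 178, 174, 164, 133, 84, 44, 43, 86, 151, 187, 194, 193, 191, 193, 193]
```

Request:
play_rows([
  [0.0221,0.004,0,0,0,0,-1],
  [0.0221,0.004,0,0,0,0,-1],
  [0.0221,0.0037,0,0,0,0,-1],
  [0,0,0,0,0,0,-1],
  [0,0,0,0,0,0,-1],
  [0,0,0,0,0,0,-1],
], force=8)

```text
time_s: 17.87
ee_pos: [0.4394, 0.1437, 0.0912]
eef_rot: [3.141, 0.001, 0.137]
force: [-1.5, -0.8, -0.1]
grip_width: 0.0371
grip_force: 0.0
```

```bash
python3 - <<'E'
from h import *
o=obs();print(cass(o['ee_pos']))
E
```

```text
{'time_s': 17.8667, 'ee_pos': [0.4394, 0.1437, 0.0912], 'eef_rot': [3.1415, 0.0014, 0.1367], 'force': [-1.4984, -0.7585, -0.1357], 'grip_width': 0.0371, 'grip_force': 0.0}
[ 0.0028 -0.0014]
```

Request:
play_rows([
  [0,0.001,0,0,0,0,-1],
  [0,0,0,0,0,0,-1],
  [0,0,0,0,0,0,-1],
  [0,0,0,0,0,0,-1],
  [0,0,0,0,0,0,-1],
  [0,0,0,0,0,0,-1],
  [0,0,0,0,0,0,-1],
  [0,0,0,0,0,0,-1],
])

```text
time_s: 18.53
ee_pos: [0.4401, 0.1424, 0.0918]
eef_rot: [-3.142, -0.0, 0.136]
force: [-0.3, 0.6, 0.3]
grip_width: 0.0906
grip_force: 0.0
```

Request:
play_rows([
  [0,0,0.03,0,0,0,-1],
  [0,0,0.03,0,0,0,-1],
  [0,0,0.0275,0,0,0,-1],
  [0,0,0,0,0,0,-1],
  [0,0,0,0,0,0,0],
  [0,0,0,0,0,0,0],
  [0,0,0,0,0,0,0],
  [0,0,0,0,0,0,0],
  [0,0,0,0,0,0,0],
  [0,0,0,0,0,0,0],
], force=6)

```text
time_s: 19.37
ee_pos: [0.4403, 0.1426, 0.0046]
eef_rot: [-3.141, -0.001, 0.136]
force: [0.6, 2.8, 3.0]
grip_width: 0.0639
grip_force: 6.0
```

Request:
play_rows([
  [0,0,0,0,0,0,0],
  [0,0,0,0,0,0,0],
  [0,0,0,0,0,0,-0.8],
  [0,0,0,0,0,0,-0.8],
  [0,0,0,0,0,0,-0.8],
  [0,0,-0.03,0,0,0,-0.8],
  [0,0,-0.03,0,0,0,-0.8],
  [-0.01,0,-0.03,0,0,0,0],
  [-0.028,0,0,0,0,0,1],
  [-0.028,0,0,0,0,0,1],
  [0,0,0,0,0,0,1],
  [0,0,0,0,0,0,1],
], force=12)

```text
time_s: 20.37
ee_pos: [0.3742, 0.1334, 0.0946]
eef_rot: [3.142, -0.001, 0.136]
force: [0.6, -0.5, -0.7]
grip_width: 0.0545
grip_force: 0.0
```

```bash
python3 - <<'E'
from prof import *
o=obs();print(cass(o['ee_pos']))
im=ctrl.camera("wrist");cv2.imwrite("pics/w8.png",im)
print("cols y=24..42mm");prof(im,np.zeros(2))
E
```

```text
{'time_s': 20.3667, 'ee_pos': [0.3742, 0.1334, 0.0946], 'eef_rot': [3.1416, -0.0006, 0.1365], 'force': [0.6369, -0.4627, -0.7327], 'grip_width': 0.0545, 'grip_force': 0.0}
[-0.0632 -0.0029]
cols y=24..42mm
0.034 [206, 205, 205, 205, 206, 197, 166, 107, 48, 41, 88, 146, 189, 205, 206, 205, 206, 206, 205]
0.026 [205, 205, 205, 205, 206, 201, 162, 96, 53, 60, 105, 169, 202, 206, 206, 205, 206, 206, 206]
0.018 [204, 204, 203, 202, 200, 197, 166, 103, 50, 57, 118, 175, 200, 206, 206, 207, 206, 206, 205]
-0.037 [185, 178, 177, 179, 179, 174, 137, 78, 43, 60, 120, 173, 201, 206, 205, 206, 205, 205, 206]
```

```bash
python3 - <<'E'
from h import *
im=cv2.imread("pics/w8.png").mean(2).astype(np.float32)
c,s=np.cos(YAW),np.sin(YAW)
for y in (-.027,-.015,.0,.015,.027):
    r=[]
    for x in np.arange(-.034,-.0505,-.001):
        w=O+np.array([c*x-s*y,s*x+c*y]);q=proj("wrist",(*w,.012));r.append(int(cv2.getRectSubPix(im,(1,1),(float(q[0]),float(q[1])))[0,0]))
    print(y,r)
# hinge wall side
for y in (-.02,0,.02):
    r=[]
    for x in np.arange(.03,.05,.001):
        w=O+np.array([c*x-s*y,s*x+c*y]);q=proj("wrist",(*w,.018));r.append(int(cv2.getRectSubPix(im,(1,1),(float(q[0]),float(q[1])))[0,0]))
    print(y,r)
# bar centre & yaw: bar region profile across y at two x
for x in (-.02,-.01,0,.01,.018):
    r=[]
    for y in np.arange(-.085,-.064,.001):
        w=O+np.array([c*x-s*y,s*x+c*y]);q=proj("wrist",(*w,.0115));r.append(int(cv2.getRectSubPix(im,(1,1),(float(q[0]),float(q[1])))[0,0]))
    print("bar",x,r)
E
```

```text
-0.027 [181, 182, 180, 179, 181, 180, 180, 177, 151, 93, 58, 96, 145, 161, 144, 128, 125]
-0.015 [183, 183, 183, 180, 179, 179, 180, 176, 165, 170, 196, 207, 206, 206, 205, 200, 193]
0.0 [184, 184, 185, 182, 182, 183, 182, 178, 166, 169, 197, 206, 206, 206, 206, 207, 206]
0.015 [182, 182, 180, 181, 180, 181, 181, 176, 166, 169, 196, 207, 206, 205, 206, 207, 199]
0.027 [182, 180, 178, 179, 180, 179, 177, 175, 160, 114, 73, 95, 153, 192, 205, 207, 204]
-0.02 [206, 205, 206, 206, 206, 206, 207, 203, 170, 121, 124, 156, 179, 173, 126, 63, 43, 66, 76, 78, 77]
0 [205, 205, 206, 206, 207, 205, 206, 202, 171, 122, 130, 168, 191, 183, 132, 59, 43, 66, 75, 77, 78]
0.02 [206, 205, 206, 205, 205, 206, 207, 204, 170, 126, 136, 171, 192, 181, 131, 67, 38, 60, 75, 78, 77]
bar -0.02 [206, 206, 205, 207, 200, 180, 166, 173, 184, 181, 164, 143, 120, 107, 124, 161, 197, 207, 207, 207, 206, 206]
bar -0.01 [206, 206, 205, 205, 195, 175, 163, 174, 188, 185, 168, 144, 122, 108, 114, 141, 177, 202, 206, 205, 206, 206]
bar 0 [206, 206, 206, 205, 199, 178, 166, 176, 190, 186, 166, 143, 118, 105, 117, 130, 152, 186, 205, 207, 206, 205]
bar 0.01 [207, 206, 206, 205, 194, 174, 165, 175, 189, 187, 167, 143, 120, 107, 115, 124, 134, 165, 197, 207, 207, 206]
bar 0.018 [206, 206, 206, 206, 198, 177, 163, 174, 190, 189, 171, 145, 120, 106, 115, 143, 179, 203, 207, 207, 207, 206]
```

```bash
python3 - <<'E'
from h import *
def tri(a,b):
    c1,d1=ray("scene",*a);c2,d2=ray("top",*b)
    A=np.stack([d1,-d2],1);t=np.linalg.lstsq(A,c2-c1,rcond=None)[0];p,q=c1+d1*t[0],c2+d2*t[1]
    return ((p+q)/2).round(3),np.linalg.norm(p-q).round(4)
print("monitor corner",tri((268,112),(303,130)))
print("lid top left/right",tri((335+(335-300)/4,155+100/4),(325+38/4,195+45/4)),tri((335+(437-300)/4,155+32/4),(325+168/4,195+30/4)))
E
```

```text
monitor corner (array([0.667, 0.254, 0.191]), np.float64(0.0103))
lid top left/right (array([0.52 , 0.189, 0.093]), np.float64(0.0013)) (array([0.527, 0.121, 0.093]), np.float64(0.0014))
```

Request:
play_rows([
  [0,0,-0.038,0,0,0,1],
  [0.03,0,0,0,0,0,1],
  [0.035,0,0,0,0,0,1],
  [0.035,0,0,0,0,0,1],
  [0.035,0,0,0,0,0,1],
  [0.02,0,0,0,0,0,1],
  [0.014,0,0,0,0,0,1],
  [0,0,0,0,0,0,1],
])

```text
time_s: 21.08
ee_pos: [0.5444, 0.1564, 0.1311]
eef_rot: [3.141, 0.001, 0.136]
force: [-0.5, 0.2, -0.3]
grip_width: 0.0003
grip_force: 0.0
```

```bash
sed -i 's/^O=.*YAW/O=np.array([.4358,.1427]);YAW/' h.py; python3 - <<'E'
from h import *
o=obs();print(cass(o['ee_pos']),o['qpos'].round(2))
E
```

```text
{'time_s': 21.0833, 'ee_pos': [0.5444, 0.1564, 0.1311], 'eef_rot': [3.1414, 0.0006, 0.1356], 'force': [-0.5031, 0.1626, -0.3181], 'grip_width': 0.0003, 'grip_force': 0.0}
[ 0.1095 -0.001 ] [ 0.22  0.41  1.56 -0.    1.18  1.65]
```

Request:
play_rows([
  [0,0,0.028,0,0,0,1],
  [0,0,0.028,0,0,0,1],
  [-0.006,0,0,0,0,0,1],
  [-0.006,0,0,0,0,0,1],
  [-0.006,0,0,0,0,0,1],
  [-0.006,0,0,0,0,0,1],
  [-0.006,0,0,0,0,0,1],
  [-0.006,0,0,0,0,0,1],
  [-0.006,0,0,0,0,0,1],
  [-0.006,0,0,0,0,0,1],
])

```text
time_s: 21.92
ee_pos: [0.494, 0.1499, 0.0767]
eef_rot: [-3.142, -0.001, 0.136]
force: [-0.2, 0.0, 0.2]
grip_width: 0.0005
grip_force: 0.1
```

Request:
play_rows([
  [-0.005,0,0,0,0,0,1],
  [-0.005,0,0,0,0,0,1],
  [-0.005,0,0,0,0,0,1],
  [-0.005,0,0,0,0,0,1],
  [-0.005,0,0,0,0,0,1],
  [-0.005,0,0,0,0,0,1],
  [0,0,0,0,0,0,1],
])

```text
time_s: 22.5
ee_pos: [0.464, 0.1458, 0.0762]
eef_rot: [3.142, 0.0, 0.136]
force: [-0.1, -0.7, 0.2]
grip_width: 0.0008
grip_force: 0.0
```

```bash
python3 - <<'E'
from h import *
o=obs();print(cass(o['ee_pos']))
im=ctrl.camera("scene");cv2.imwrite("pics/s9.png",im)
im=ctrl.camera("top");cv2.imwrite("pics/t9.png",im)
g=cv2.cvtColor(im,cv2.COLOR_BGR2GRAY)
for v in range(195,275,5):print(v,g[v,325:400:4].tolist())
E
```

```text
{'time_s': 22.5, 'ee_pos': [0.464, 0.1458, 0.0762], 'eef_rot': [3.1416, 0.0004, 0.1363], 'force': [-0.0567, -0.6723, 0.1867], 'grip_width': 0.0008, 'grip_force': 0.0}
[ 0.0284 -0.0008]
195 [152, 143, 166, 153, 155, 173, 173, 149, 164, 167, 176, 188, 188, 197, 197, 198, 197, 196, 197]
200 [198, 127, 197, 198, 197, 199, 198, 198, 197, 198, 197, 198, 197, 197, 198, 196, 199, 199, 197]
205 [196, 141, 199, 198, 197, 196, 199, 198, 198, 199, 198, 197, 198, 198, 197, 155, 67, 74, 114]
210 [199, 158, 197, 196, 197, 198, 198, 198, 197, 198, 187, 120, 58, 64, 71, 79, 34, 90, 92]
215 [198, 146, 199, 197, 198, 188, 118, 56, 68, 74, 76, 83, 86, 87, 92, 93, 74, 95, 97]
220 [191, 69, 69, 72, 75, 77, 77, 85, 85, 92, 93, 96, 97, 96, 101, 102, 105, 55, 99]
225 [82, 73, 90, 92, 69, 90, 95, 95, 101, 102, 102, 105, 106, 110, 113, 119, 121, 46, 98]
230 [37, 72, 100, 99, 37, 103, 103, 110, 108, 115, 117, 123, 126, 129, 130, 129, 129, 105, 81]
235 [40, 23, 96, 95, 95, 119, 127, 130, 128, 133, 129, 126, 121, 117, 117, 113, 106, 107, 34]
240 [33, 34, 56, 98, 96, 80, 128, 120, 117, 115, 113, 105, 104, 105, 99, 98, 96, 88, 37]
245 [34, 33, 62, 97, 101, 39, 104, 106, 104, 100, 98, 96, 92, 96, 89, 85, 80, 76, 32]
250 [79, 36, 28, 93, 97, 101, 94, 93, 94, 92, 89, 83, 85, 75, 71, 64, 60, 80, 38]
255 [74, 31, 138, 47, 97, 99, 74, 82, 77, 73, 68, 58, 63, 104, 156, 198, 199, 196, 198]
260 [140, 138, 139, 45, 97, 99, 45, 55, 86, 133, 157, 134, 29, 183, 198, 198, 197, 197, 192]
265 [138, 138, 139, 140, 92, 97, 99, 171, 197, 198, 197, 158, 158, 192, 158, 59, 56, 67, 73]
270 [199, 139, 140, 197, 88, 96, 98, 198, 190, 143, 65, 66, 59, 57, 58, 63, 78, 90, 93]
```

Request:
play_rows([
  [-0.008,0,0,0,0,0,1],
  [-0.008,0,0,0,0,0,1],
  [-0.01,0,0,0,0,0,1],
  [-0.01,0.001,0,0,0,0,1],
  [-0.01,0.001,0,0,0,0,1],
  [-0.01,0.001,0,0,0,0,1],
  [-0.01,0,0,0,0,0,1],
  [0,0,0.01,0,0,0,1],
  [0,0,0.01,0,0,0,1],
  [0,0,0.01,0,0,0,1],
  [0,0,0.005,0,0,0,1],
  [0,0,0,0,0,0,1],
])

```text
time_s: 23.6
ee_pos: [0.399, 0.1337, 0.0405]
eef_rot: [3.141, 0.002, 0.136]
force: [-0.8, 1.4, -0.1]
grip_width: 0.0006
grip_force: 0.0
```

```bash
python3 - <<'E'
from h import *
o=obs();print(cass(o['ee_pos']))
E
```

```text
{'time_s': 23.6, 'ee_pos': [0.399, 0.1337, 0.0405], 'eef_rot': [3.1414, 0.0018, 0.1362], 'force': [-0.8139, 1.4424, -0.0999], 'grip_width': 0.0006, 'grip_force': 0.0}
[-0.0377 -0.0039]
```

Request:
play_rows([
  [0,0,0.004,0,0,0,1],
  [0,0,0.003,0,0,0,1],
  [0,0,0.002,0,0,0,1],
  [0,0,0.001,0,0,0,1],
  [0,0,0,0,0,0,1],
])

```text
time_s: 24.02
ee_pos: [0.3999, 0.1339, 0.0315]
eef_rot: [-3.142, 0.0, 0.136]
force: [-2.6, 0.1, 6.4]
grip_width: 0.0007
grip_force: 2.9
```

Request:
play_rows([
  [0,0,0.001,0,0,0,1],
  [0,0,0.001,0,0,0,1],
  [0,0,0.001,0,0,0,1],
  [0,0,0,0,0,0,1],
])

```text
time_s: 24.35
ee_pos: [0.3998, 0.1339, 0.0283]
eef_rot: [-3.142, 0.0, 0.136]
force: [-0.0, 0.4, 0.5]
grip_width: 0.0006
grip_force: 0.0
```

Request:
play_rows([
  [0,0,0.0015,0,0,0,1],
  [0,0,0.0015,0,0,0,1],
  [0,0,0.001,0,0,0,1],
  [0,0,0,0,0,0,1],
])

```text
time_s: 24.68
ee_pos: [0.3998, 0.1339, 0.024]
eef_rot: [3.142, 0.0, 0.136]
force: [0.6, -0.6, 0.4]
grip_width: 0.0005
grip_force: 0.0
```

Request:
play_rows([
  [0,0,0.001,0,0,0,1],
  [0,0,0.0005,0,0,0,1],
  [0,0,0,0,0,0,1],
])

```text
time_s: 24.93
ee_pos: [0.4, 0.1339, 0.0233]
eef_rot: [3.142, -0.0, 0.136]
force: [-5.4, -2.3, 14.9]
grip_width: 0.0002
grip_force: 7.3
```

Request:
play_rows([
  [0,0,-0.035,0,0,0,1],
  [0,0.02,-0.03,0,0,0,0.2],
  [0.012,0.025,-0.02,0,0,0,0.2],
  [0.012,0.025,0,0,0,0,0.2],
  [0,0,0,0,0,0,0.2],
  [0,0,0,0,0,0,0.2],
  [0,0,0,0,0,0,0.2],
])

```text
time_s: 25.52
ee_pos: [0.4326, 0.068, 0.1073]
eef_rot: [-3.141, 0.001, 0.136]
force: [-0.2, 1.1, -0.4]
grip_width: 0.0358
grip_force: 0.0
```

```bash
python3 - <<'E'
from h import *
o=obs();print(cass(o['ee_pos']))
im=ctrl.camera("wrist");cv2.imwrite("pics/w10.png",im)
g=im.mean(2).astype(np.float32);c,s=np.cos(YAW),np.sin(YAW)
def pr(x,y,z):
    w=O+np.array([c*x-s*y,s*x+c*y]);q=proj("wrist",(*w,z));return int(cv2.getRectSubPix(g,(1,1),(float(q[0]),float(q[1])))[0,0])
for x in (-.015,0,.015):print("bar y-88..-62",x,[pr(x,y,.0115) for y in np.arange(-.088,-.062,.001)])
for x in(-.02,.02): print("lid y+ 30..42",x,[pr(x,y,.023) for y in np.arange(.028,.045,.001)])
for y in (-.02,.02): print("lid x- -38..-54",y,[pr(x,y,.023) for x in np.arange(-.036,-.054,-.001)])
p=proj("wrist",(*O,.02));x,y=int(p[0])-60,max(0,int(p[1])-70);print(x,y)
cv2.imwrite("pics/w10c.png",cv2.resize(im[y:y+145,x:x+190],None,fx=4,fy=4,interpolation=cv2.INTER_CUBIC))
E
```

```text
{'time_s': 25.5167, 'ee_pos': [0.4326, 0.068, 0.1073], 'eef_rot': [-3.1414, 0.001, 0.1358], 'force': [-0.2433, 1.1235, -0.411], 'grip_width': 0.0358, 'grip_force': 0.0}
[-0.0132 -0.0736]
bar y-88..-62 -0.015 [158, 158, 158, 159, 159, 158, 159, 158, 159, 157, 144, 119, 107, 113, 121, 120, 115, 106, 103, 113, 130, 142, 151, 157, 158, 158]
bar y-88..-62 0 [196, 181, 168, 164, 165, 165, 165, 163, 159, 163, 173, 159, 153, 167, 182, 183, 169, 151, 134, 154, 204, 221, 221, 220, 220, 220]
bar y-88..-62 0.015 [219, 220, 220, 220, 220, 220, 220, 219, 221, 222, 213, 176, 155, 167, 185, 185, 171, 152, 134, 157, 204, 220, 221, 220, 220, 220]
lid y+ 30..42 -0.02 [25, 30, 33, 35, 36, 36, 35, 40, 71, 129, 187, 217, 222, 221, 221, 220, 220]
lid y+ 30..42 0.02 [41, 41, 38, 40, 39, 39, 39, 44, 71, 128, 186, 217, 222, 221, 220, 220, 206]
lid x- -38..-54 -0.02 [22, 20, 25, 22, 25, 25, 23, 19, 20, 38, 75, 121, 151, 159, 158, 155, 151, 145]
lid x- -38..-54 0.02 [23, 23, 23, 23, 24, 25, 27, 23, 25, 34, 64, 103, 131, 138, 138, 136, 136, 137]
181 114
```

Request:
play_rows([
  [0.0066,0,0.03,0,0,0,0.2],
  [0.0066,0,0.03,0,0,0,0.2],
  [0,0,0.03,0,0,0,0.2],
  [0,0,0.0135,0,0,0,0.2],
  [0,0,0,0,0,0,0.2],
  [0,0,0,0,0,0,1],
  [0,0,0,0,0,0,1],
  [0,0,0,0,0,0,1],
  [0,0,0,0,0,0,1],
  [0,0,0,0,0,0,1],
  [0,0,0,0,0,0,1],
  [0,0,0,0,0,0,1],
], force=20)

```text
time_s: 26.57
ee_pos: [0.4464, 0.0696, 0.0046]
eef_rot: [3.142, -0.001, 0.136]
force: [-0.1, 0.7, 3.8]
grip_width: 0.0072
grip_force: 20.0
```

```bash
cat > arc.py <<'E'
from h import *
# bar path relative to start, (fwd = cass +y, up), steps of 4.5 deg; tool y = -fwd, tool z = -up
def pos(a):
    if a<=90:
        t=np.radians(a);return np.array([-111*np.cos(t)+11.5*np.sin(t),111*np.sin(t)+11.5*np.cos(t)])
    t=np.radians(a-90);return np.array([23-11.5*np.cos(t)+111*np.sin(t),111*np.cos(t)+11.5*np.sin(t)])
E
python3 - <<'E'
from arc import *
o=obs();print(cass(o['ee_pos']))
A=np.arange(0,181,5);P=np.array([pos(a) for a in A]);D=np.diff(P,axis=0)
for a,d in zip(A[1:],D):print(a,[0,round(-d[0]/1000,4),round(-d[1]/1000,4)])
E
```

```text
{'time_s': 26.5667, 'ee_pos': [0.4464, 0.0696, 0.0046], 'eef_rot': [3.1416, -0.0005, 0.1362], 'force': [-0.1393, 0.6564, 3.8005], 'grip_width': 0.0072, 'grip_force': 20.0005}
[ 0.0006 -0.0738]
5 [0, np.float64(-0.0014), np.float64(-0.0096)]
10 [0, np.float64(-0.0023), np.float64(-0.0095)]
15 [0, np.float64(-0.0031), np.float64(-0.0092)]
20 [0, np.float64(-0.0039), np.float64(-0.0089)]
25 [0, np.float64(-0.0046), np.float64(-0.0086)]
30 [0, np.float64(-0.0054), np.float64(-0.0081)]
35 [0, np.float64(-0.006), np.float64(-0.0076)]
40 [0, np.float64(-0.0067), np.float64(-0.0071)]
45 [0, np.float64(-0.0073), np.float64(-0.0065)]
50 [0, np.float64(-0.0078), np.float64(-0.0058)]
55 [0, np.float64(-0.0083), np.float64(-0.0051)]
60 [0, np.float64(-0.0087), np.float64(-0.0044)]
65 [0, np.float64(-0.0091), np.float64(-0.0036)]
70 [0, np.float64(-0.0093), np.float64(-0.0028)]
75 [0, np.float64(-0.0095), np.float64(-0.002)]
80 [0, np.float64(-0.0097), np.float64(-0.0011)]
85 [0, np.float64(-0.0097), np.float64(-0.0003)]
90 [0, np.float64(-0.0097), np.float64(0.0006)]
95 [0, np.float64(-0.0097), np.float64(-0.0006)]
100 [0, np.float64(-0.0097), np.float64(0.0003)]
105 [0, np.float64(-0.0097), np.float64(0.0011)]
110 [0, np.float64(-0.0095), np.float64(0.002)]
115 [0, np.float64(-0.0093), np.float64(0.0028)]
120 [0, np.float64(-0.0091), np.float64(0.0036)]
125 [0, np.float64(-0.0087), np.float64(0.0044)]
130 [0, np.float64(-0.0083), np.float64(0.0051)]
135 [0, np.float64(-0.0078), np.float64(0.0058)]
140 [0, np.float64(-0.0073), np.float64(0.0065)]
145 [0, np.float64(-0.0067), np.float64(0.0071)]
150 [0, np.float64(-0.006), np.float64(0.0076)]
155 [0, np.float64(-0.0054), np.float64(0.0081)]
160 [0, np.float64(-0.0046), np.float64(0.0086)]
165 [0, np.float64(-0.0039), np.float64(0.0089)]
170 [0, np.float64(-0.0031), np.float64(0.0092)]
175 [0, np.float64(-0.0023), np.float64(0.0095)]
180 [0, np.float64(-0.0014), np.float64(0.0096)]
```

Request:
play_rows([
  [0,-0.0006,-0.0048,0,0,0,1],
  [0,-0.0008,-0.0048,0,0,0,1],
  [0,-0.0011,-0.0047,0,0,0,1],
  [0,-0.0012,-0.0047,0,0,0,1],
  [0,-0.0015,-0.0046,0,0,0,1],
  [0,-0.0016,-0.0046,0,0,0,1],
  [0,-0.0019,-0.0045,0,0,0,1],
  [0,-0.002,-0.0044,0,0,0,1],
  [0,-0.0022,-0.0043,0,0,0,1],
  [0,-0.0024,-0.0043,0,0,0,1],
  [0,-0.0026,-0.0041,0,0,0,1],
  [0,-0.0028,-0.004,0,0,0,1],
])

```text
time_s: 27.57
ee_pos: [0.4435, 0.0903, 0.0586]
eef_rot: [3.141, -0.0, 0.136]
force: [0.8, -4.4, -0.2]
grip_width: 0.0073
grip_force: 20.0
```

```bash
python3 - <<'E'
from arc import *
o=obs();print(cass(o['ee_pos']),"bar z est",o['ee_pos'][2]+.0069, "want",pos(30)+[36,0],pos(0)+[36,0])
E
```

```text
{'time_s': 27.5667, 'ee_pos': [0.4435, 0.0903, 0.0586], 'eef_rot': [3.1414, -0.0002, 0.1363], 'force': [0.8293, -4.4255, -0.2147], 'grip_width': 0.0073, 'grip_force': 20.001}
[ 0.0005 -0.053 ] bar z est 0.06546041347299152 want [-54.37881982  65.45929214] [-75.   11.5]
```

Request:
play_rows([
  [0,-0.0029,-0.0039,0,0,0,1],
  [0,-0.0031,-0.0037,0,0,0,1],
  [0,-0.0033,-0.0036,0,0,0,1],
  [0,-0.0034,-0.0035,0,0,0,1],
  [0,-0.0036,-0.0033,0,0,0,1],
  [0,-0.0037,-0.0032,0,0,0,1],
  [0,-0.0038,-0.003,0,0,0,1],
  [0,-0.004,-0.0028,0,0,0,1],
  [0,-0.0041,-0.0026,0,0,0,1],
  [0,-0.0042,-0.0025,0,0,0,1],
  [0,-0.0043,-0.0023,0,0,0,1],
  [0,-0.0044,-0.0021,0,0,0,1],
])

```text
time_s: 28.57
ee_pos: [0.4377, 0.1347, 0.0955]
eef_rot: [3.141, -0.001, 0.136]
force: [-0.7, -5.5, 7.7]
grip_width: 0.0073
grip_force: 20.0
```

```bash
python3 - <<'E'
from arc import *
o=obs();print(cass(o['ee_pos']),"bar z est",o['ee_pos'][2]+.0069, "want",pos(60)+[36,0])
E
```

```text
{'time_s': 28.5667, 'ee_pos': [0.4377, 0.1347, 0.0955], 'eef_rot': [3.1413, -0.0012, 0.1362], 'force': [-0.6771, -5.5177, 7.717], 'grip_width': 0.0073, 'grip_force': 20.0004}
[ 0.0008 -0.0081] bar z est 0.1024438454149529 want [ -9.54070786 101.87881982]
```

Request:
play_rows([
  [0,-0.0045,-0.0021,0,0,0,1],
  [0,-0.0046,-0.0019,0,0,0,1],
  [0,-0.0046,-0.0017,0,0,0,1],
  [0,-0.0047,-0.0014,0,0,0,1],
  [0,-0.0047,-0.0012,0,0,0,1],
  [0,-0.0048,-0.0009,0,0,0,1],
  [0,-0.0048,-0.0007,0,0,0,1],
  [0,-0.0049,-0.0005,0,0,0,1],
  [0,-0.0048,-0.0003,0,0,0,1],
  [0,-0.0049,-0.0001,0,0,0,1],
])

```text
time_s: 29.4
ee_pos: [0.4309, 0.1819, 0.1053]
eef_rot: [-3.141, -0.0, 0.136]
force: [1.8, -0.8, 1.9]
grip_width: 0.0075
grip_force: 20.0
```

```bash
python3 - <<'E'
from arc import *
o=obs();print(cass(o['ee_pos']),"bar z est",o['ee_pos'][2]+.0069, "want",pos(85)+[37.2,0])
E
```

```text
{'time_s': 29.4, 'ee_pos': [0.4309, 0.1819, 0.1053], 'eef_rot': [-3.1415, -0.0001, 0.1362], 'force': [1.7551, -0.7863, 1.8845], 'grip_width': 0.0075, 'grip_force': 20.0001}
[0.0004 0.0395] bar z est 0.11223879426300643 want [ 38.98195158 111.57990253]
```

Good, near upright. Continue 85→120.

Request:
play_rows([
  [0,-0.0048,0.0002,0,0,0,1],
  [0,-0.0049,0.0004,0,0,0,1],
  [0,-0.0048,-0.0004,0,0,0,1],
  [0,-0.0049,-0.0002,0,0,0,1],
  [0,-0.0048,0.0001,0,0,0,1],
  [0,-0.0049,0.0003,0,0,0,1],
  [0,-0.0048,0.0005,0,0,0,1],
  [0,-0.0048,0.0007,0,0,0,1],
  [0,-0.0048,0.0009,0,0,0,1],
  [0,-0.0047,0.0011,0,0,0,1],
  [0,-0.0047,0.0013,0,0,0,1],
  [0,-0.0046,0.0015,0,0,0,1],
  [0,-0.0046,0.0017,0,0,0,1],
  [0,-0.0045,0.0019,0,0,0,1],
])

```text
time_s: 30.57
ee_pos: [0.4217, 0.2478, 0.0951]
eef_rot: [-3.142, 0.0, 0.136]
force: [-0.4, -1.1, -0.8]
grip_width: 0.0073
grip_force: 20.0
```

```bash
python3 - <<'E'
from arc import *
o=obs();print(cass(o['ee_pos']),"bar z est",o['ee_pos'][2]+.0069, "want",pos(120)+[37.2,0])
E
```

```text
{'time_s': 30.5667, 'ee_pos': [0.4217, 0.2478, 0.0951], 'eef_rot': [-3.1415, 0.0001, 0.1362], 'force': [-0.4296, -1.1328, -0.8152], 'grip_width': 0.0073, 'grip_force': 20.0044}
[0.0002 0.1061] bar z est 0.10203730344515922 want [105.74070786 101.87881982]
```

Request:
play_rows([
  [0,-0.0044,0.0021,0,0,0,1],
  [0,-0.0043,0.0023,0,0,0,1],
  [0,-0.0042,0.0025,0,0,0,1],
  [0,-0.0041,0.0026,0,0,0,1],
  [0,-0.004,0.0028,0,0,0,1],
  [0,-0.0038,0.003,0,0,0,1],
  [0,-0.0037,0.0032,0,0,0,1],
  [0,-0.0036,0.0033,0,0,0,1],
  [0,-0.0034,0.0035,0,0,0,1],
  [0,-0.0033,0.0036,0,0,0,1],
  [0,-0.0031,0.0037,0,0,0,1],
  [0,-0.0029,0.0039,0,0,0,1],
  [0,0,0,0,0,0,1],
])

```text
time_s: 31.65
ee_pos: [0.4155, 0.2922, 0.0582]
eef_rot: [-3.141, 0.001, 0.136]
force: [-0.0, 0.9, 0.2]
grip_width: 0.0071
grip_force: 20.0
```

```bash
python3 - <<'E'
from arc import *
o=obs();print(cass(o['ee_pos']),"bar z est",o['ee_pos'][2]+.0069, "want",pos(150)+[37.2,0])
E
```

```text
{'time_s': 31.65, 'ee_pos': [0.4155, 0.2922, 0.0582], 'eef_rot': [-3.1415, 0.0005, 0.1365], 'force': [-0.0177, 0.9486, 0.1649], 'grip_width': 0.0071, 'grip_force': 20.0073}
[0.     0.1509] bar z est 0.06507119956637754 want [150.57881982  65.45929214]
```

Request:
play_rows([
  [0,-0.0028,0.004,0,0,0,1],
  [0,-0.0026,0.0041,0,0,0,1],
  [0,-0.0024,0.0043,0,0,0,1],
  [0,-0.0022,0.0043,0,0,0,1],
  [0,-0.002,0.0044,0,0,0,1],
  [0,-0.0019,0.0045,0,0,0,1],
  [0,-0.0016,0.0046,0,0,0,1],
  [0,-0.0015,0.0046,0,0,0,1],
  [0,-0.0012,0.0047,0,0,0,1],
  [0,-0.0011,0.0047,0,0,0,1],
  [0,-0.0006,0.0035,0,0,0,1],
  [0,-0.0004,0.003,0,0,0,1],
  [0,-0.0002,0.0015,0,0,0,1],
  [0,0,0,0,0,0,1],
])

```text
time_s: 32.82
ee_pos: [0.4129, 0.3119, 0.0063]
eef_rot: [3.141, 0.0, 0.136]
force: [-0.1, 3.9, -0.4]
grip_width: 0.0073
grip_force: 20.0
```

Request:
play_rows([
  [0,0,0.0008,0,0,0,1],
  [0,0,0.0008,0,0,0,1],
  [0,0,0,0,0,0,1],
])

```text
time_s: 33.07
ee_pos: [0.413, 0.312, 0.005]
eef_rot: [3.142, -0.0, 0.136]
force: [0.2, 4.4, -0.6]
grip_width: 0.0072
grip_force: 20.0
```

Request:
play_rows([
  [0,0,0.0008,0,0,0,1],
  [0,0,0,0,0,0,1],
])

```text
time_s: 33.23
ee_pos: [0.413, 0.312, 0.0043]
eef_rot: [-3.142, -0.0, 0.136]
force: [-0.4, 4.6, -0.4]
grip_width: 0.0073
grip_force: 20.0
```

Request:
play_rows([
  [0,0,0.0008,0,0,0,1],
  [0,0,0.0005,0,0,0,1],
  [0,0,0,0,0,0,1],
])

```text
time_s: 33.48
ee_pos: [0.413, 0.312, 0.0029]
eef_rot: [3.142, 0.0, 0.136]
force: [1.0, 3.9, -1.0]
grip_width: 0.0071
grip_force: 20.0
```

```bash
python3 - <<'E'
from h import *
o=obs()
im=ctrl.camera("scene");cv2.imwrite("pics/s11.png",im)
p=proj("scene",(.42,.26,.02));x,y=int(p[0])-60,int(p[1])-50
cv2.imwrite("pics/s11c.png",cv2.resize(im[y:y+100,x:x+130],None,fx=5,fy=5,interpolation=cv2.INTER_CUBIC));print(x,y)
E
```

```text
{'time_s': 33.4833, 'ee_pos': [0.413, 0.312, 0.0029], 'eef_rot': [3.1415, 0.0, 0.1362], 'force': [0.9678, 3.9185, -0.9723], 'grip_width': 0.0071, 'grip_force': 20.0018}
283 204
```

Request:
play_rows([
  [0,0,0,0,0,0,0.7],
  [0,0,0,0,0,0,0.5],
  [0,0,0,0,0,0,0.4],
  [0,0,0,0,0,0,0.3],
  [0,0,0,0,0,0,0.3],
  [0,0,0,0,0,0,0.3],
  [0,0,-0.015,0,0,0,0.3],
  [0,0,-0.03,0,0,0,0.3],
  [0,0,-0.035,0,0,0,0.3],
  [-0.02,0,-0.04,0,0,0,0.3],
  [-0.03,0.01,-0.02,0,0,0,0.3],
  [-0.03,0.02,0,0,0,0,0.3],
  [0,0,0,0,0,0,0.3],
])

```text
time_s: 34.62
ee_pos: [0.3355, 0.2692, 0.1406]
eef_rot: [3.141, 0.001, 0.137]
force: [-1.2, -0.4, -0.0]
grip_width: 0.0332
grip_force: 0.0
```

```bash
python3 - <<'E'
from h import *
o=obs()
im=ctrl.camera("wrist");cv2.imwrite("pics/w12.png",im)
im2=ctrl.camera("scene");cv2.imwrite("pics/s12.png",im2)
p=proj("wrist",(.41,.25,.02));print(p);x,y=int(p[0])-60,max(0,int(p[1])-70)
a=cv2.resize(im[y:y+130,x:x+110],None,fx=3.5,fy=3.5,interpolation=cv2.INTER_CUBIC)
p=proj("scene",(.42,.26,.02));u,v=int(p[0])-55,int(p[1])-55
b=cv2.resize(im2[v:v+130,u:u+110],None,fx=3.5,fy=3.5,interpolation=cv2.INTER_CUBIC)
h=min(a.shape[0],b.shape[0]);cv2.imwrite("pics/fin.png",np.hstack([a[:h],b[:h]]));print(x,y,u,v,a.shape,b.shape)
E
```

```text
{'time_s': 34.6167, 'ee_pos': [0.3355, 0.2692, 0.1406], 'eef_rot': [3.1411, 0.0008, 0.1368], 'force': [-1.2009, -0.3794, -0.0428], 'grip_width': 0.0332, 'grip_force': 0.0}
[354.75272504 122.51700997]
294 52 288 199 (455, 385, 3) (455, 385, 3)
```

View pics/fin.png

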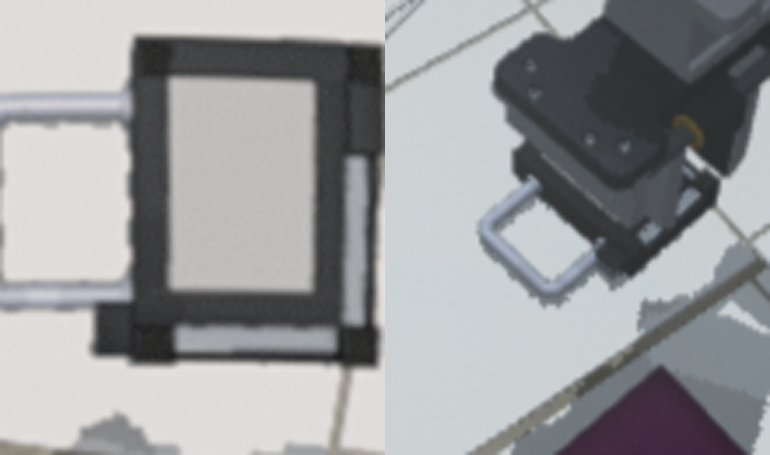

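The final picture shows the cassette flat with its window up, at about (240,185), and its bail to the left. The plates are shut inside, visible through the window and the notches, and the gripper is clear.

```bash
python3 -c "
from station import ctrl
print(ctrl.hand_in())"
```

```text
the job is handed in; nothing more can be done
None
```

I handed the job in at about 35 s: the plates are squared in the corner, the lid is pressed until it snapped shut, and the cassette is turned over under control so it lies flat with its window up; the other loose things were never touched.

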